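# Stock the staining caddy with dropper bottles

### The job

Put the four dropper bottles that stand at the front left of the worktop into the caddy on the right, one to a pocket: the two large bottles in the square pockets, the two small ones in the round pockets. Keep the bottles upright and set each gently down to the bottom of its pocket. Leave the ink pot and the specimen jar, which have no dropper top, where they stand, and keep the arm clear of the shelf over the back of the worktop.

Things in the scene. Friction and masses are not known exactly. Their poses are not given: they have to be found in the camera images.
- large_bottle_1: brown dropper bottle, the larger size: round body 38 mm across with straight sides up to 48 mm, then a sloping shoulder and a pointed black dropper top (soft: it gives way to touch, so grasp round the body), 118 mm tall in all, about 0.06 kg; blue label. Origin: centre of its underside, z up. Stands on the worktop, belongs in a square pocket.
- large_bottle_2: brown dropper bottle, the larger size: round body 38 mm across with straight sides up to 48 mm, then a sloping shoulder and a pointed black dropper top (soft: it gives way to touch, so grasp round the body), 118 mm tall in all, about 0.06 kg; white label. Origin: centre of its underside, z up. Stands on the worktop, belongs in a square pocket.
- small_bottle_1: dropper bottle, the smaller size: round body 30 mm across with straight sides up to 35 mm, then a sloping shoulder and a pointed red dropper top (soft: it gives way to touch, so grasp round the body), 98 mm tall in all, about 0.06 kg; brown. Origin: centre of its underside, z up. Stands on the worktop, belongs in a round pocket.
- small_bottle_2: dropper bottle, the smaller size: round body 29 mm across with straight sides up to 31 mm, then a sloping shoulder and a pointed red dropper top (soft: it gives way to touch, so grasp round the body), 90 mm tall in all, about 0.06 kg; white. Origin: centre of its underside, z up. Stands on the worktop, belongs in a round pocket.
- square_pocket_1: square pocket: one of four grey 66x66x22 mm blocks standing 67 mm apart in a row, in changing order, in a shallow metal caddy (280x78 mm, end grips). Fixed. A square 54x54 mm hole, open at the top, 18 mm deep, is at its centre. Origin: centre of the block's underside, 4 mm above the worktop; z up: hole floor 4 mm, mouth 22 mm above the origin. x points across the row, y along it.
- round_pocket_1: round pocket: one of four grey 66x66x22 mm blocks standing 67 mm apart in a row, in changing order, in a shallow metal caddy (280x78 mm, end grips). Fixed. A round 46 mm wide hole, open at the top, 18 mm deep, is at its centre. Origin: centre of the block's underside, 4 mm above the worktop; z up: hole floor 4 mm, mouth 22 mm above the origin. x points across the row, y along it.
- square_pocket_2: square pocket: one of four grey 66x66x22 mm blocks standing 67 mm apart in a row, in changing order, in a shallow metal caddy (280x78 mm, end grips). Fixed. A square 54x54 mm hole, open at the top, 18 mm deep, is at its centre. Origin: centre of the block's underside, 4 mm above the worktop; z up: hole floor 4 mm, mouth 22 mm above the origin. x points across the row, y along it.
- round_pocket_2: round pocket: one of four grey 66x66x22 mm blocks standing 67 mm apart in a row, in changing order, in a shallow metal caddy (280x78 mm, end grips). Fixed. A round 46 mm wide hole, open at the top, 18 mm deep, is at its centre. Origin: centre of the block's underside, 4 mm above the worktop; z up: hole floor 4 mm, mouth 22 mm above the origin. x points across the row, y along it.
- ink_pot: squat white pot with a narrow dark flat-topped stopper (21 mm wide) and no pointed dropper top, 52 mm across, 46 mm tall. Origin: centre of its underside. Does not belong in the caddy. Behind all that is handled, a fixed shelf with hooks overhangs the worktop 0.47 m up, a tube below it, from x = 0.56 m back: keep the arm clear when swinging across.
- specimen_jar: specimen jar with a wide red screw lid, 66 mm across, 59 mm tall. Origin: centre of its underside. Does not belong in the caddy. Behind all that is handled, a fixed shelf with hooks overhangs the worktop 0.47 m up, a tube below it, from x = 0.56 m back: keep the arm clear when swinging across.

How it is judged (in metres and radians):
At the end, for the whole second after the job is handed in: Both large bottles stand in square pockets and both small ones in round pockets (within 16 mm of the pocket's centre, underside within 5 mm of its floor, tilted less than 0.12 rad), released and at rest; ink pot and specimen jar are upright and within 20 mm of where they began (((horizontal distance between large_bottle_1 and square_pocket_1 below 0.016 m and z of large_bottle_1 in the frame of square_pocket_1 between 0 and 0.009 m) or (horizontal distance between large_bottle_1 and square_pocket_2 below 0.016 m and z of large_bottle_1 in the frame of square_pocket_2 between 0 and 0.009 m)) and angle between each of large_bottle_1, large_bottle_2, small_bottle_1, small_bottle_2, ink_pot, specimen_jar's own z axis and vertical below 0.12 rad and linear speed of each of large_bottle_1, large_bottle_2, small_bottle_1, small_bottle_2 below 0.02 m/s and angular speed of each of large_bottle_1, large_bottle_2, small_bottle_1, small_bottle_2 below 0.2 rad/s and contact force between each of large_bottle_1, large_bottle_2, small_bottle_1, small_bottle_2 and the fingers below 0.1 N and ((horizontal distance between large_bottle_2 and square_pocket_1 below 0.016 m and z of large_bottle_2 in the frame of square_pocket_1 between 0 and 0.009 m) or (horizontal distance between large_bottle_2 and square_pocket_2 below 0.016 m and z of large_bottle_2 in the frame of square_pocket_2 between 0 and 0.009 m)) and ((horizontal distance between small_bottle_1 and round_pocket_1 below 0.016 m and z of small_bottle_1 in the frame of round_pocket_1 between 0 and 0.009 m) or (horizontal distance between small_bottle_1 and round_pocket_2 below 0.016 m and z of small_bottle_1 in the frame of round_pocket_2 between 0 and 0.009 m)) and ((horizontal distance between small_bottle_2 and round_pocket_1 below 0.016 m and z of small_bottle_2 in the frame of round_pocket_1 between 0 and 0.009 m) or (horizontal distance between small_bottle_2 and round_pocket_2 below 0.016 m and z of small_bottle_2 in the frame of round_pocket_2 between 0 and 0.009 m)) and distance of each of ink_pot, specimen_jar from where it was at the start of the episode below 0.02 m); the robot touches nothing.
It fails at once if a dropper bottle is tipped over (more than 0.7 rad) (angle between any of large_bottle_1, large_bottle_2, small_bottle_1, small_bottle_2's own z axis and vertical above 0.7 rad).
It fails at once if a dropper bottle is dropped or flung: faster than 0.7 m/s within 20 mm of the worktop ((height (world z) of large_bottle_1 below 0.02 m and linear speed of large_bottle_1 above 0.7 m/s) or (height (world z) of large_bottle_2 below 0.02 m and linear speed of large_bottle_2 above 0.7 m/s) or (height (world z) of small_bottle_1 below 0.02 m and linear speed of small_bottle_1 above 0.7 m/s) or (height (world z) of small_bottle_2 below 0.02 m and linear speed of small_bottle_2 above 0.7 m/s)).
It fails at once if the ink pot or the specimen jar is moved more than 20 mm or tipped (distance of any of ink_pot, specimen_jar from where it was at the start of the episode above 0.02 m or angle between any of ink_pot, specimen_jar's own z axis and vertical above 0.3 rad).
It also fails if it takes over 120 s, if anything falls off the work surface, if the arm or the gripper's body presses on something with over 40 N, if the wrist force passes 120 N, or if a joint passes its speed limit or range.

### The arm

A 6-joint arm with a two-finger parallel gripper is mounted at the origin on a cart in front of the work surface, level with it; the furniture and walls round the work are solid. World frame = base frame: x ahead of the robot, y to its left, z up, the work surface at z = 0. Lengths are in mm, angles in rad, forces in N, time in s.
With the tool pointing down it reaches from about 350 to 975 mm from the base axis. Payload 7.1 kg.
Tool frame: the origin (TCP) lies between the finger pads; the fingertips stand 14 mm ahead of it and the grasp point (between the pads) lies 5 mm behind it; z points along the fingers, y is the line along which they close (so a half turn about z gives the same grasp; the last joint's range is limited). The gripper opens to 88 mm and grips with 3 to 60 N. Pads are 20 mm wide; open, the fingers measure 115 mm over their backs; the gripper's body (75 mm by 178 mm) begins 61 mm behind the grasp point.
Start: joints at [-1.334, 0.423, 1.63, -0, 1.089, -0.019], TCP at [158.156, -604.642, 236.675] pointing down, gripper open.
Joint ranges: [-3, 3], [-0.9, 2.11], [0.09, 2.58], [-1.31, 4.45], [0.11, 2.69], [-2.54, 2.54]. Speed limits (rad/s): [2.39, 2.39, 3.01, 3.14, 3.14, 3.14].

### API

Orientations are given as a rotation vector (axis times angle).
In Python, from workcell import ctrl gives the robot as it stands. The module is installed in compiled form; this text tells all that it offers.
- The arm moves only by the tool servo_tool, never from a script. Its argument "plan" is a list of rows, each a list of 3 entries, a list of its own where there are three numbers: the closure, from 0 (fully open) to 1 (shut), then the shift along the world's x, y, z in mm, then the turn about the world's z in degrees. In form: [[hand, [x, y, z], yaw], ...]. A call has 1 to 10 rows; each row is the pose to reach, as a shift and turn from the pose commanded when the call began; what a row does not reach only later rows make up. A row lasts 1/12 s, in which the tool goes at most 41.7 mm and 7.16 degrees, less where a joint would pass 70% of its speed; a pose out of reach is approached as far as the arm can. A call with a gripper value outside its range is refused whole. The fingers move at their own pace and stop on an object; the grip force is fixed at half the most. Time passes only in rows, so rows that repeat a pose let the fingers close. It gives the time, the measured TCP pose, the force, the opening and the grip force at its end, in the units of the state.
- ctrl.get_obs(): the state, without advancing time (a new reading comes with each control period).
- ctrl.get_image(name): name is "side" or "top" or "wrist"; returns the picture (400x640x3 uint8, blue, green, red); there is no depth.
- ctrl.camera_info(name): a dict with "fovy" (degrees; the focal length in pixels is half the picture's height over the tangent of half this angle, whatever the lens; pixels are square), "cx", "cy" (the principal point, pixels), "k1" (the pictures are not rectified: a ray, as slopes to the right and down, at radius r is drawn at 1 + k1 r^2 times it, then the intrinsics apply), "rvec" (rotation vector, rad) and "tvec" (3), from world to camera coordinates, as OpenCV has them; the wrist camera has in their place "T_tool_cam" (4x4, takes a point from camera to tool coordinates, whose origin is the TCP and whose axes are the flange's). Camera axes: x right, y down, z forward; pixel columns grow to the right and rows downward; lengths in mm; the calibration is good to about 2 mm. A picture is of the moment at which its call begins: read the wrist's pose just before it. camera_info takes no time and is no camera call.
- ctrl.close_job(): hands the job in; it is judged then, once.
The state is a dict: "t": time; "qpos": joint angles; "qvel": joint speeds; "joint_torque": joint torques, N m; "ee_pos": TCP position; "orientation": TCP orientation; "ft_force": force on the tool from outside, world axes, zero at the start; "moment": the same for the moment, N m; "width": finger opening in mm; "grasp_force": force on a finger pad.
Only numpy, scipy, OpenCV 4.12 (cv2) and the standard library are available. Lean on these libraries where they do the work, as an engineer would, in place of code of your own. Each camera call takes 0.05 s, during which the arm holds its last target. There are 200 camera calls.

## Working session

There is one attempt and no reset: what is moved stays moved. The work goes in short steps, Python scripts to look and compute and a tool call to move; the robot and the scene stay as the last step left them, time stands still between calls to the robot, and variables do not carry over. Pictures are saved under pics/ and viewed, at most 14 in all, crops included, and the job is handed in when it is done.

Besides the shell and the picture viewer there is one more tool, called after "Call:" as name(argument=value, ...) on one line, values as JSON. servo_tool: Moves the arm, as the interface text tells. Its arguments: {"type":"object","properties":{"plan":{"type":"array"}},"required":["plan"]}

```bash
mkdir -p pics; cat > h.py <<'E'
import numpy as np, cv2
from scipy.spatial.transform import Rotation as R
from workcell import ctrl
def cam(name,obs=None):
    c=ctrl.camera_info(name)
    f=200/np.tan(np.radians(c['fovy'])/2)
    if 'rvec' in c:
        M=R.from_rotvec(np.ravel(c['rvec'])).as_matrix(); o=-M.T@np.ravel(c['tvec']); W=M.T
    else:
        obs=obs or ctrl.get_obs(); T=np.array(c['T_tool_cam']); Rt=R.from_rotvec(obs['orientation']).as_matrix()
        W=Rt@T[:3,:3]; o=Rt@T[:3,3]+np.array(obs['ee_pos'])
    return dict(f=f,cx=c['cx'],cy=c['cy'],k1=c['k1'],W=W,o=o)
def ray(c,u,v):
    d=np.array([(u-c['cx'])/c['f'],(v-c['cy'])/c['f']]); s=d.copy()
    for _ in range(20): s=d/(1+c['k1']*(s@s))
    r=c['W']@np.array([s[0],s[1],1]); return r/np.linalg.norm(r)
def plane(c,u,v,z):
    r=ray(c,u,v); return c['o']+r*(z-c['o'][2])/r[2]
def proj(c,p):
    q=c['W'].T@(np.array(p,float)-c['o']); s=q[:2]/q[2]; s=s*(1+c['k1']*(s@s)); return s*c['f']+[c['cx'],c['cy']]
def tri(c1,p1,c2,p2):
    A=np.zeros((3,3));b=np.zeros(3);L=[]
    for c,p in((c1,p1),(c2,p2)):
        r=ray(c,*p);P=np.eye(3)-np.outer(r,r);A+=P;b+=P@c['o'];L.append((P,c['o']))
    x=np.linalg.solve(A,b); return x,[round(float(np.linalg.norm(P@(x-o))),1) for P,o in L]
E
python3 - <<'E'
from h import *
for n in('top','side'):
    cv2.imwrite(f'pics/{n}0.png',ctrl.get_image(n)); c=cam(n); print(n,c['f'],c['o'].round(),c['k1'],c['W'][:,2].round(2))
print(ctrl.get_obs())
E
```

```text
top 447.16887120260145 [ 163.   16. 1455.] 0.010568658821256589 [ 0.2   0.   -0.98]
side 391.7935564660468 [228. 929. 535.] 0.02435384358454035 [ 0.22 -0.85 -0.47]
{'t': 0.1, 'qpos': array([-1.33400339e+00,  4.23737218e-01,  1.63061180e+00, -4.53430472e-05,
        1.08859931e+00, -1.90031928e-02]), 'qvel': array([ 5.94823718e-04, -2.00764402e-03,  3.77417869e-04,  1.87326152e-03,
       -9.66888953e-04,  1.79019266e-05]), 'joint_torque': array([-1.01441536e-03, -5.45616782e+01, -2.74325430e+01,  6.45248755e-02,
        1.88506191e-02, -1.10329486e-05]), 'ee_pos': array([ 158.03270338, -604.19021803,  235.99710336]), 'orientation': array([-3.11459617e+00, -4.00570518e-01,  2.94013951e-04]), 'ft_force': array([1.22721373, 0.62972714, 0.44903872]), 'moment': array([ 0.02848459, -0.01306819,  0.05322256]), 'grasp_force': 0.0, 'width': 87.75371950025645}
```

View pics/top0.png

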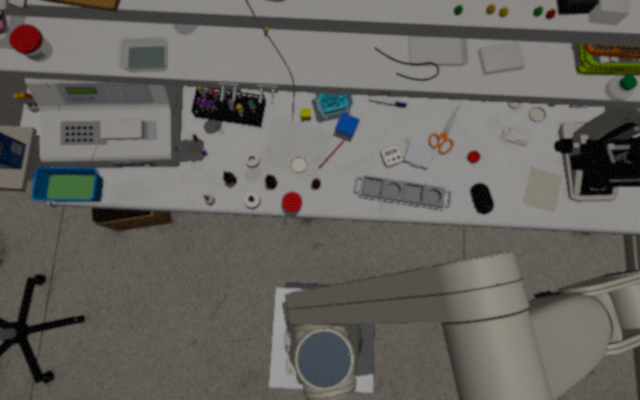

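View pics/side0.png

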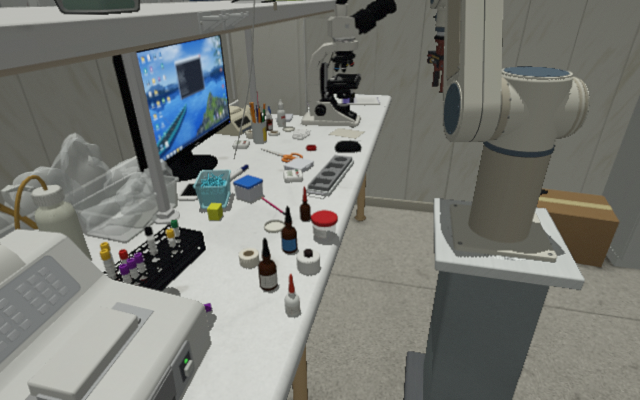

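The top view shows brown bottles near (229,179), (270,182) and (316,184), and a small white one at (208,199). The ink pot is at (252,200), the jar at (291,202) and the caddy at (402,192). The side view agrees. I'll enlarge both.

```bash
python3 - <<'E'
from h import *
t=cv2.imread('pics/top0.png');s=cv2.imread('pics/side0.png')
a=cv2.resize(t[150:220,190:350],(800,350),interpolation=cv2.INTER_CUBIC)
b=cv2.resize(t[165:220,345:460],(400,191),interpolation=cv2.INTER_CUBIC)
b=cv2.copyMakeBorder(b,0,0,0,400,0)
cv2.imwrite('pics/topc.png',np.vstack([a,b]))
cv2.imwrite('pics/sidec.png',cv2.resize(s[150:320,230:360],(459,600),interpolation=cv2.INTER_CUBIC))
E
```

```text
(no output)
```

View pics/topc.png

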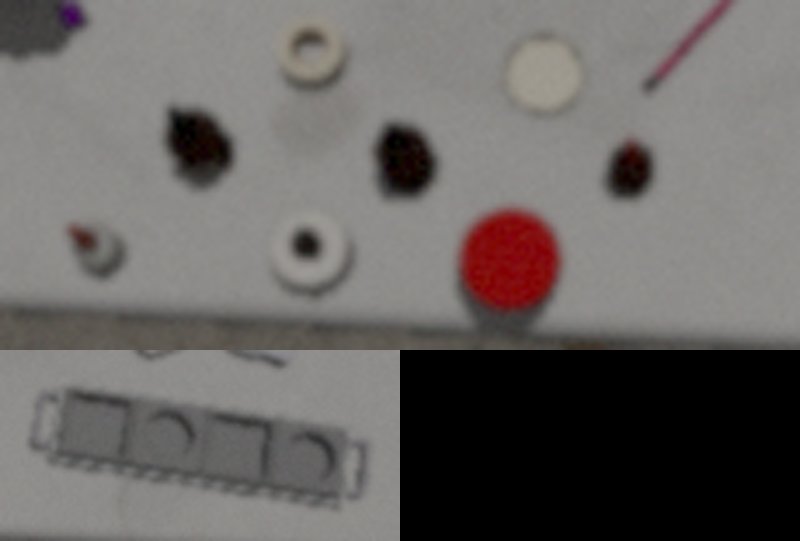

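View pics/sidec.png

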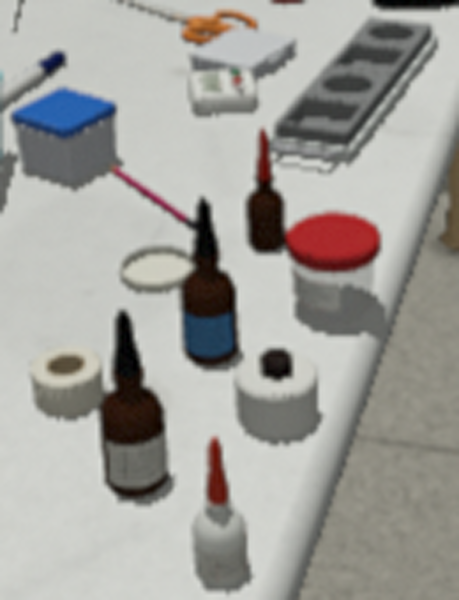

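The pocket order from left (+y) is square, round, square, round. The blue-label bottle is top-crop (405,160) and the white-label one is (200,145). Next I'll triangulate roughly.

```bash
python3 - <<'E'
from h import *
t=cam('top');s=cam('side')
T=lambda x,y:(190+x/5,150+y/5)
S=lambda x,y:(230+x/3.53,150+y/3.53)
for n,a,b,base in (('S2',(72,230),(215,440),(222,580)),('L2',(173,110),(122,313),(138,485)),('L1',(385,130),(203,200),(210,355)),('S1',(630,142),(264,130),(265,245))):
    x,e=tri(t,T(*a),s,S(*b)); print(n,'tip',x.round(),e,'base(front edge)',plane(s,*S(*base),0).round())
print('pot',plane(t,*T(312,252),40).round(),'jar',plane(t,*T(510,260),59).round(),'tape',plane(t,*T(312,50),25).round(),'blue',plane(s,*S(65,100),60).round())
C=lambda x,y:(345+x/3.478,165+y/3.478)
for p in((68,42),(345,82),(335,140),(58,105),(98,77),(168,88),(236,97),(303,108)):print(plane(t,*C(*p),26).round())
w=ctrl.camera_info('wrist');print(w)
for p in ((400,250,0),(400,-150,26)):print(proj(t,p),proj(s,p))
E
```

```text
S2 tip [419. 390.  85.] [0.8, 0.8] base(front edge) [414. 401.   0.]
L2 tip [492. 328. 113.] [1.2, 1.2] base(front edge) [485. 339.   0.]
L1 tip [486. 196. 115.] [0.5, 0.5] base(front edge) [484. 203.   0.]
S1 tip [490.  45.  94.] [1.9, 1.9] base(front edge) [488.  54.   0.]
pot [422. 247.  40.] jar [420. 118.  59.] tape [560. 261.  25.] blue [685. -40.  60.]
[ 522. -112.   26.]
[ 497. -374.   26.]
[ 441. -364.   26.]
[ 460. -105.   26.]
[ 489. -141.   26.]
[ 482. -208.   26.]
[ 477. -272.   26.]
[ 469. -334.   26.]
{'fovy': 66.64981680475958, 'cx': 323.5580273433197, 'cy': 204.69121155416727, 'k1': -0.024761676035835407, 'T_tool_cam': array([[-7.90312191e-05, -9.57928697e-01, -2.87006280e-01,
         7.96668711e+01],
       [ 9.99999913e-01,  4.17437232e-05, -4.14690308e-04,
        -3.10565178e-02],
       [ 4.09224457e-04, -2.87006288e-01,  9.57928611e-01,
        -1.47563322e+02],
       [ 0.00000000e+00,  0.00000000e+00,  0.00000000e+00,
         1.00000000e+00]])}
[252.82480533 209.08619739] [319.25237414 267.57667583]
[375.02455144 214.1284024 ] [350.39485432 182.45619072]
```

Call:
servo_tool(plan=[[0, [20, 28, 0], 5], [0, [50, 70, 0], 12], [0, [272, 375, 4], 69], [0, [272, 375, 4], 69], [0, [272, 375, 4], 69], [0, [272, 375, 4], 69], [0, [272, 375, 4], 69], [0, [272, 375, 4], 69], [0, [272, 375, 4], 69], [0, [272, 375, 4], 69]])

```text
t: 0.93
ee_pos: [399.1, -271.3, 240.1]
orientation: [-2.334, -2.102, 0.0]
ft_force: [0.6, -0.3, -0.9]
width: 87.7
grasp_force: 0.0
```

Call:
servo_tool(plan=[[0, [30, 40, 0], 0], [0, [30, 40, 0], 0], [0, [30, 40, 0], 0], [0, [30, 40, 0], 0]])

```text
t: 1.27
ee_pos: [428.2, -233.1, 239.9]
orientation: [-2.339, -2.097, 0.001]
ft_force: [-0.6, 0.1, -0.9]
width: 87.7
grasp_force: 0.0
```

```bash
cat >> h.py <<'E'
import pickle
def snap(n):
    o=ctrl.get_obs(); im=ctrl.get_image('wrist'); cv2.imwrite(f'pics/{n}.png',im); pickle.dump(cam('wrist',o),open(f'{n}.pkl','wb')); print(o['ee_pos'].round(1)); return im
E
python3 -c "
from h import *
snap('w1')"
```

```text
[ 428.2 -233.1  239.9]
```

View pics/w1.png

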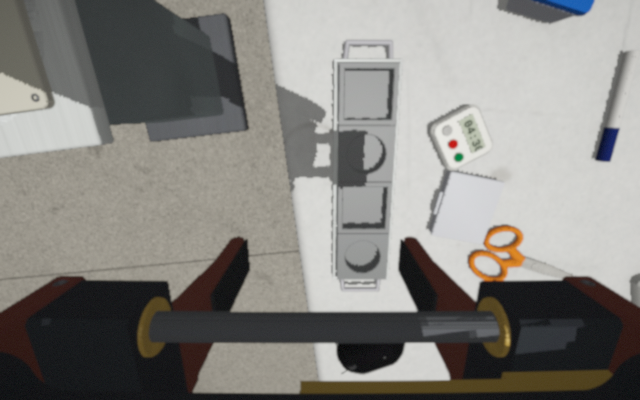

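The wrist view shows the caddy column from (340,60) to (387,280), with pockets at about (367,93) square, (368,152) round, (363,205) square and (361,255) round. I'll take a second view from 120 mm further along y.

Call:
servo_tool(plan=[[0, [-10, 30, 0], 0], [0, [-15, 70, 0], 0], [0, [-20, 100, 0], 0], [0, [-20, 120, 0], 0], [0, [-20, 120, 0], 0], [0, [-20, 120, 0], 0], [0, [-20, 120, 0], 0]])

```text
t: 1.9
ee_pos: [408.5, -114.7, 240.3]
orientation: [2.342, 2.093, -0.0]
ft_force: [-0.2, -0.5, 0.5]
width: 87.9
grasp_force: 0.0
```

```bash
python3 - <<'E'
from h import *
b=snap('w2'); a=cv2.imread('pics/w1.png')
A=cv2.resize(a[40:290,325:415],None,fx=2.4,fy=2.4,interpolation=cv2.INTER_CUBIC)
c=pickle.load(open('w2.pkl','rb'))
P=np.array([proj(c,p) for p in((522,-112,26),(497,-374,26),(441,-364,26),(460,-105,26))]);print(P.round())
x0,y0=int(P[:,0].min()-10),int(P[:,1].min()-15)
B=cv2.resize(b[max(y0,0):y0+250,x0:x0+120],None,fx=2.4,fy=2.4,interpolation=cv2.INTER_CUBIC);print(x0,y0,A.shape,B.shape)
h=min(A.shape[0],B.shape[0]);cv2.imwrite('pics/cad.png',np.hstack([A[:h],B[:h]]))
E
```

```text
[ 408.5 -114.7  240.3]
[[416. 169.]
 [403. 348.]
 [364. 346.]
 [365. 169.]]
354 154 (600, 216, 3) (590, 288, 3)
```

View pics/cad.png

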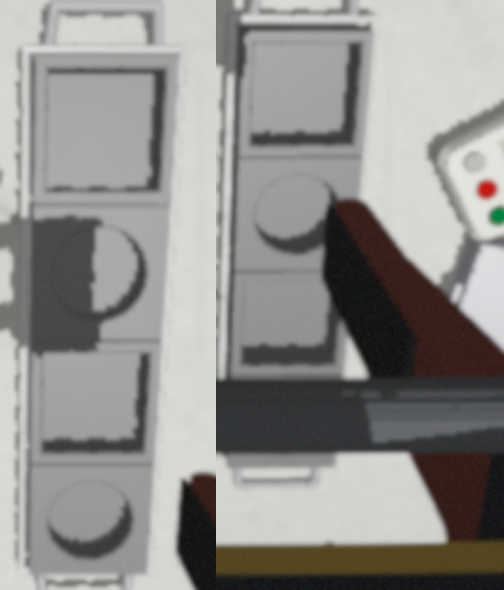

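```bash
python3 - <<'E'
from h import *
c1=pickle.load(open('w1.pkl','rb'));c2=pickle.load(open('w2.pkl','rb'))
A=lambda x,y:(325+x/2.4,40+y/2.4)
B=lambda x,y:(354+(x-216)/2.4,154+y/2.4)
for a,b in(((31,205),(238,156)),((167,203),(360,157)),((46,70),(250,41)),((165,68),(362,41)),((161,190),(354,145)),((46,190),(250,144)),((178,53),(370,28))):
    x,e=tri(c1,A(*a),c2,B(*b));print(x.round(1),e)
print('z=26 from w1')
g=[[plane(c1,*A(*p),26) for p in q] for q in(((33,55),(178,53)),((31,205),(167,203)),((31,345),(159,341)),((30,465),(153,463)),((30,567),(147,572)))]
for q in g:print(q[0].round(1),q[1].round(1),((q[0]+q[1])/2).round(1))
m=np.array([(q[0]+q[1])/2 for q in g])[:,:2]
i=np.arange(5)-2.0; s=np.polyfit(i,m,1);print('step',s[0],np.linalg.norm(s[0]),np.degrees(np.arctan2(-s[0][1],-s[0][0])));
for k in(-1.5,-.5,.5,1.5):print((s[1]+s[0]*k).round(1))
print('sq1',np.mean([plane(c1,*A(*p),26) for p in((46,70),(165,68),(161,190),(46,190))],0).round(1),np.mean([plane(c2,*B(*p),26) for p in((250,41),(362,41),(354,145),(250,144))],0).round(1))
E
```

```text
[ 453.1 -168.9   24. ] [0.6, 0.6]
[ 516.8 -174.9   28.5] [0.1, 0.1]
[ 465.2 -109.1   19.6] [0.3, 0.3]
[ 520.1 -114.5   24.4] [0.4, 0.4]
[ 514.5 -168.7   26.3] [0.2, 0.2]
[ 460.4 -162.8   24.1] [0.1, 0.1]
[ 525.9 -108.7   22.3] [0.6, 0.6]
z=26 from w1
[ 459.7 -102.9   26. ] [ 525.5 -109.    26. ] [ 492.6 -106.    26. ]
[ 452.4 -169.    26. ] [ 517.4 -175.    26. ] [ 484.9 -172.    26. ]
[ 445.8 -237.4   26. ] [ 510.4 -242.4   26. ] [ 478.1 -239.9   26. ]
[ 439.  -302.4   26. ] [ 504.2 -308.4   26. ] [ 471.6 -305.4   26. ]
[ 433.2 -363.2   26. ] [ 497.9 -373.5   26. ] [ 465.5 -368.3   26. ]
step [ -6.74999918 -65.81533073] 66.16056414966386 84.14423723519639
[ 488.7 -139.6]
[ 481.9 -205.4]
[ 475.2 -271.2]
[ 468.4 -337. ]
sq1 [ 489.8 -139.    26. ] [ 489.7 -138.3   26. ]
```

Call:
servo_tool(plan=[[0, [10, 30, 0], 0], [0, [15, 70, 0], 0], [0, [15, 270, 0], 0], [0, [15, 270, 0], 0], [0, [15, 270, 0], 0], [0, [15, 270, 0], 0], [0, [15, 270, 0], 0], [0, [15, 270, 0], 0], [0, [15, 270, 0], 0], [0, [15, 270, 0], 0]])

```text
t: 2.78
ee_pos: [423.8, 155.7, 239.8]
orientation: [2.341, 2.094, -0.002]
ft_force: [-0.6, -0.7, -0.8]
width: 87.9
grasp_force: 0.0
```

```bash
python3 -c "
from h import *
snap('w3')"
```

```text
[423.8 155.7 239.8]
```

View pics/w3.png

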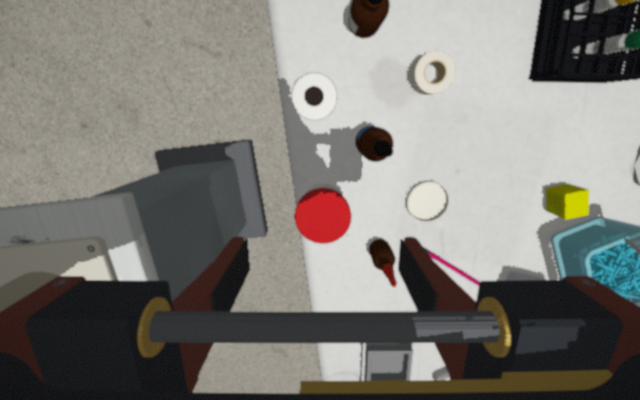

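This view shows the S1 tip at (393,284), its body around (380,250), the L1 dropper at (383,148), and L2's lower part at (368,15). I'll take one more view 150 mm on.

Call:
servo_tool(plan=[[0, [0, 30, 0], 0], [0, [0, 70, 0], 0], [0, [0, 110, 0], 0], [0, [-10, 150, 0], 0], [0, [-10, 150, 0], 0], [0, [-10, 150, 0], 0], [0, [-10, 150, 0], 0]])

```text
t: 3.42
ee_pos: [413.8, 305.2, 239.8]
orientation: [2.342, 2.093, -0.002]
ft_force: [-0.2, -0.4, -0.3]
width: 88.2
grasp_force: 0.0
```

```bash
python3 -c "
from h import *
snap('w4')"
```

```text
[413.8 305.2 239.8]
```

View pics/w4.png

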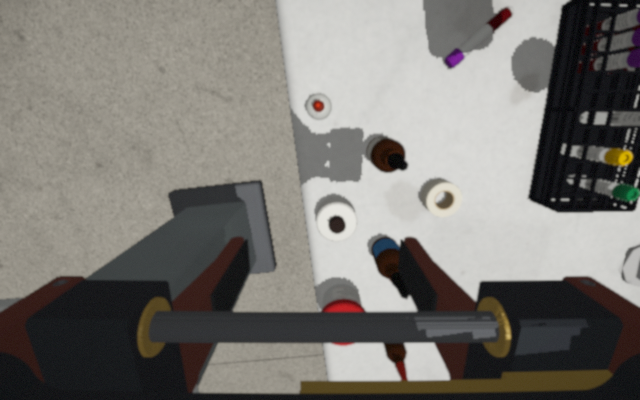

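S2 is seen from straight above at (318,105). The other tips are L2 (403,163), L1 (404,293) and S1 (404,378).

```bash
python3 - <<'E'
from h import *
c3=pickle.load(open('w3.pkl','rb'));c4=pickle.load(open('w4.pkl','rb'));s=cam('side');t=cam('top')
S=lambda x,y:(230+x/3.53,150+y/3.53)
print('L1',tri(c3,(385,150),c4,(404,293)),tri(c3,(385,150),s,S(203,200)))
print('S1',tri(c3,(393,284),c4,(404,378)),tri(c3,(393,284),s,S(264,130)))
print('L2',tri(c4,(403,163),s,S(122,313)))
print('S2',tri(c4,(318,105),s,S(215,440)),[plane(c4,318,105,z).round(1) for z in(20,45)])
# brown body masks
for n,c in(('w3',c3),('w4',c4)):
    im=cv2.imread(f'pics/{n}.png').astype(int);B,G,Rr=im[...,0],im[...,1],im[...,2]
    m=((Rr<110)&(G<75)&(B<75)).astype(np.uint8);m[:,:300]=0;m[:,425:]=0;m[260:]=0
    k,l,st,ce=cv2.connectedComponentsWithStats(m)
    for i in range(1,k):
        if st[i,4]>100:print(n,st[i],ce[i].round(1))
E
```

```text
L1 (array([485.46056287, 197.20104497, 111.80793539]), [0.9, 0.9]) (array([484.45259678, 197.86004694, 115.86900854]), [0.7, 0.7])
S1 (array([494.91180046,  26.15864824,  58.85276067]), [0.6, 0.6]) (array([488.01871869,  48.87613274,  95.0223401 ]), [0.7, 0.7])
L2 (array([488.53521809, 333.85022446, 116.7523454 ]), [0.5, 0.5])
S2 (array([418.13295407, 392.01454875,  86.46491023]), [0.8, 0.8]) [array([417.9, 394.1,  20. ]), array([418.2, 393.4,  45. ])]
w3 [ 350    0   38   37 1085] [367.8  15.2]
w3 [306  87  16  18 222] [313.5  95.8]
w3 [355 127  37  34 940] [374.1 143.4]
w3 [300 188  42  14 161] [317.4 192.4]
w3 [369 239  25  21 393] [380.3 250.3]
w3 [400 238  25  22 455] [411.3 250. ]
w4 [370 138  37  34 915] [387.6 155.1]
w4 [330 217  14  15 177] [336.4 224. ]
w4 [372 237  53  23 770] [400.9 250.9]
```

Call:
servo_tool(plan=[[0, [0, 10, -30], 0], [0, [0, 29, -60], 0], [0, [20, 29, -80], 0], [0, [50, 29, -80], 0], [0, [75, 29, -80], 0], [0, [75, 29, -90], 0], [0, [75, 29, -120], 0], [0, [75, 29, -150], 0], [0, [75, 29, -150], 0], [0, [75, 29, -150], 0]])

```text
t: 4.3
ee_pos: [487.5, 333.6, 89.0]
orientation: [-2.343, -2.092, 0.007]
ft_force: [0.1, -0.1, 1.1]
width: 87.6
grasp_force: 0.0
```

```bash
python3 -c "
from h import *
snap('w5')"
```

```text
[487.5 333.6  89. ]
```

View pics/w5.png

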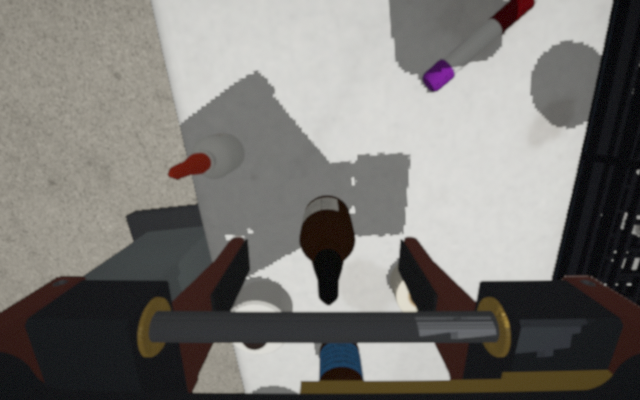

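The bottle is centred between the fingers at (327,230), so I descend and close.

Call:
servo_tool(plan=[[0, [0, 0, -15], 0], [0, [0, 0, -32], 0], [0, [0, 0, -43], 0], [0, [0, 0, -43], 0], [0.5, [0, 0, -43], 0], [1, [0, 0, -43], 0], [1, [0, 0, -43], 0], [1, [0, 0, -43], 0], [1, [0, 0, -43], 0], [1, [0, 0, -43], 0]])

```text
t: 5.18
ee_pos: [488.6, 335.9, 47.5]
orientation: [2.341, 2.095, 0.001]
ft_force: [-0.3, 0.3, 0.2]
width: 51.3
grasp_force: 0.0
```

Call:
servo_tool(plan=[[1, [0, 0, 0], 0], [1, [0, 0, 0], 0], [1, [0, 0, 0], 0], [1, [0, 0, 0], 0], [1, [0, 0, 0], 0], [1, [0, 0, 0], 0], [1, [0, 0, 0], 0]])

```text
t: 5.77
ee_pos: [488.6, 335.9, 47.2]
orientation: [2.341, 2.095, 0.0]
ft_force: [0.7, -0.6, 0.8]
width: 37.1
grasp_force: 30.0
```

Call:
servo_tool(plan=[[1, [0, 0, 8], 0], [1, [0, 0, 25], 0], [1, [0, 0, 50], 0], [1, [0, 0, 75], 0], [1, [0, 0, 90], 0], [1, [-20, 0, 95], 0], [1, [-45, 0, 95], 0], [1, [-65, -10, 95], 0], [1, [-75, -30, 95], 0], [1, [-75, -60, 95], 0]])

```text
t: 6.6
ee_pos: [411.2, 276.2, 142.5]
orientation: [-2.337, -2.099, 0.001]
ft_force: [0.5, -1.4, -1.8]
width: 37.1
grasp_force: 30.0
```

Call:
servo_tool(plan=[[1, [0, -35, 0], 0], [1, [0, -70, 0], 0], [1, [0, -105, 0], 0], [1, [0, -140, 0], 0], [1, [0, -175, 0], 0], [1, [0, -210, 0], 0], [1, [0, -245, 0], 0], [1, [0, -280, 0], 0], [1, [0, -315, 0], 0], [1, [0, -350, 0], 0]])

```text
t: 7.43
ee_pos: [413.0, -75.9, 142.6]
orientation: [2.341, 2.095, 0.0]
ft_force: [-0.3, -0.1, -1.6]
width: 37.0
grasp_force: 30.0
```

Call:
servo_tool(plan=[[1, [0, -35, 0], 0], [1, [0, -70, 0], 0], [1, [0, -105, 0], 0], [1, [0, -140, 0], 0], [1, [0, -170, 0], 0], [1, [0, -190, 0], 0], [1, [20, -196, 0], 0], [1, [45, -196, 0], 0], [1, [60, -196, 0], 0], [1, [60, -196, 0], 0]])

```text
t: 8.27
ee_pos: [476.2, -271.0, 142.8]
orientation: [2.339, 2.094, 0.002]
ft_force: [0.7, 0.3, -1.1]
width: 36.9
grasp_force: 30.0
```

```bash
python3 -c "
from h import *
snap('w6');print(ctrl.get_obs()['orientation'])"
```

```text
[ 476.2 -271.   142.8]
[2.33968181e+00 2.09567144e+00 2.58297582e-04]
```

View pics/w6.png

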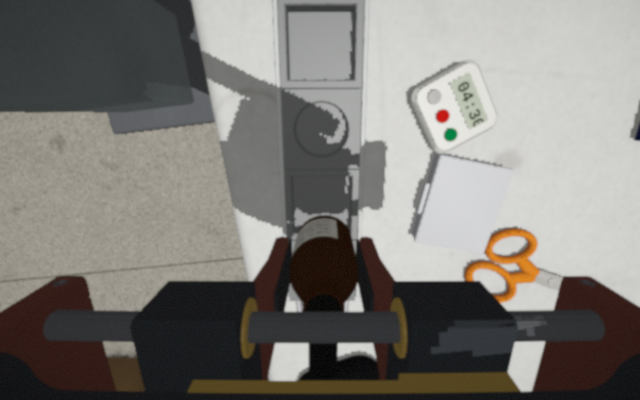

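The bottle hangs upright over the third pocket. I'll check the SQ1 mouth, with corners (287,9), (357,9), (356,83) and (287,82), from close up.

```bash
python3 - <<'E'
from h import *
c=pickle.load(open('w6.pkl','rb'))
print(np.mean([plane(c,*p,26) for p in((287,9),(357,9),(356,83),(287,82))],0).round(1))
print('round',plane(c,321,129,26).round(1))
for p in((475.5,-272,26),):print(proj(c,p))
for z in(40,118):print(proj(c,(475.8,-271,z+142.8-47)))
E
```

```text
[ 490.2 -141.6   26. ]
round [ 482.4 -204.5   26. ]
[321.79387003 205.78749971]
[321.50991227 260.88326636]
[320.53029755 374.32093332]
```

Call:
servo_tool(plan=[[1, [0, -1, -20], 0], [1, [0, -1, -45], 0], [1, [0, -1, -65], 0], [1, [0, -1, -75], 0], [1, [0, -1, -79], 0], [1, [0, -1, -82], 0], [1, [0, -1, -84], 0], [1, [0, -1, -85], 0], [1, [0, -1, -86], 0], [1, [0, -1, -86], 0]])

```text
t: 9.15
ee_pos: [473.8, -271.4, 56.7]
orientation: [2.34, 2.095, 0.0]
ft_force: [0.2, 0.2, -2.1]
width: 36.9
grasp_force: 30.0
```

Call:
servo_tool(plan=[[1, [0, 0, -0.5], 0], [1, [0, 0, -1], 0], [1, [0, 0, -1], 0], [1, [0, 0, -1], 0]])

```text
t: 9.48
ee_pos: [473.5, -271.2, 55.2]
orientation: [2.341, 2.095, 0.0]
ft_force: [0.8, 1.1, -0.9]
width: 37.2
grasp_force: 30.0
```

Call:
servo_tool(plan=[[0.5, [0, 0, 0], 0], [0, [0, 0, 0], 0], [0, [0, 0, 0], 0], [0, [0, 0, 0], 0], [0, [0, 0, 0], 0], [0, [0, 0, 0], 0], [0, [0, 0, 0], 0], [0, [0, 0, 15], 0], [0, [0, 0, 45], 0], [0, [0, 0, 85], 0]])

```text
t: 10.32
ee_pos: [471.6, -270.1, 138.6]
orientation: [-2.337, -2.091, 0.003]
ft_force: [0.3, -0.2, 0.3]
width: 88.0
grasp_force: 0.0
```

Call:
servo_tool(plan=[[0, [0, 0, 30], 0], [0, [-20, 0, 35], 0], [0, [-60, 30, 35], 0], [0, [-60, 70, 35], 0], [0, [-60, 110, 35], 0], [0, [-60, 150, 35], 0], [0, [-60, 190, 35], 0], [0, [-60, 230, 35], 0], [0, [-60, 270, 35], 0], [0, [-60, 310, 35], 0]])

```text
t: 11.15
ee_pos: [413.1, 40.6, 175.4]
orientation: [2.341, 2.094, 0.001]
ft_force: [1.1, 1.1, -0.4]
width: 87.3
grasp_force: 0.0
```

```bash
python3 - <<'E'
from h import *
im=ctrl.get_image('side');cv2.imwrite('pics/s1.png',cv2.resize(im[140:320,220:370],(500,600),interpolation=cv2.INTER_CUBIC))
E
```

```text
(no output)
```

View pics/s1.png

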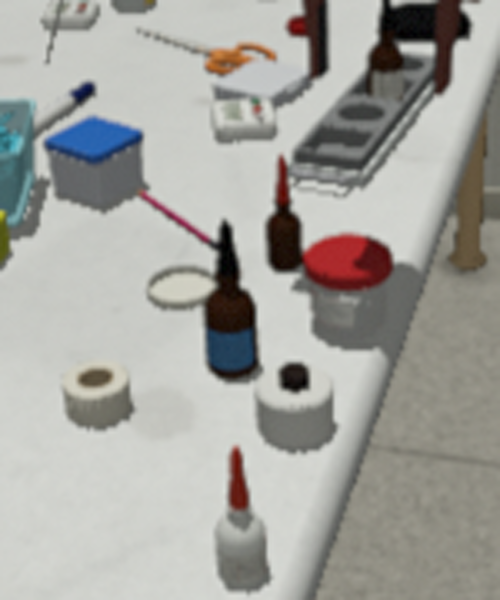

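L2 stands upright in its square pocket. Next is L1.

Call:
servo_tool(plan=[[0, [0, 30, 0], 0], [0, [0, 70, 0], 0], [0, [0, 110, -5], 0], [0, [0, 145, -10], 0], [0, [15, 158, -15], 0], [0, [45, 158, -15], 0], [0, [65, 158, -15], 0], [0, [72, 158, -30], 0], [0, [72, 158, -60], 0], [0, [72, 158, -90], 0]])

```text
t: 12.03
ee_pos: [487.1, 197.2, 85.1]
orientation: [2.34, 2.094, 0.005]
ft_force: [0.5, 0.1, -0.4]
width: 88.0
grasp_force: 0.0
```

Call:
servo_tool(plan=[[0, [0, 0, -15], 0], [0, [0, 0, -30], 0], [0, [0, 0, -38], 0], [0, [0, 0, -38], 0]])

```text
t: 12.37
ee_pos: [484.4, 196.3, 45.6]
orientation: [-2.34, -2.094, 0.004]
ft_force: [0.7, -0.4, -0.2]
width: 87.8
grasp_force: 0.0
```

```bash
python3 -c "
from h import *
snap('w7')"
```

```text
[484.4 196.3  45.6]
```

View pics/w7.png

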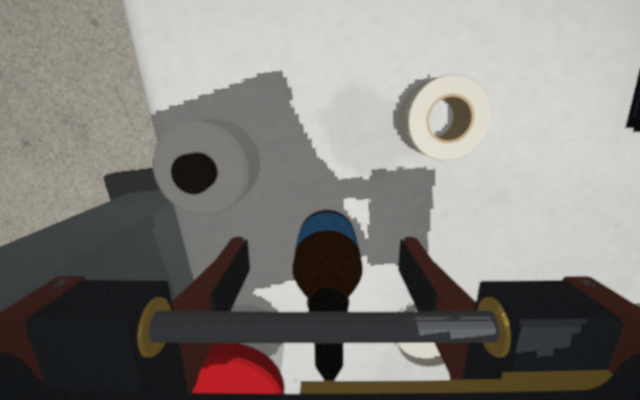

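L1 is centred at (328,265) between the fingers, and the pot is clear of them. I close and lift.

Call:
servo_tool(plan=[[0.5, [0, 0, 0], 0], [1, [0, 0, 0], 0], [1, [0, 0, 0], 0], [1, [0, 0, 0], 0], [1, [0, 0, 0], 0], [1, [0, 0, 0], 0], [1, [0, 0, 0], 0], [1, [0, 0, 0], 0], [1, [0, 0, 0], 0], [1, [0, 0, 0], 0]])

```text
t: 13.25
ee_pos: [485.6, 196.8, 47.2]
orientation: [2.341, 2.095, 0.0]
ft_force: [0.7, 0.5, 1.0]
width: 37.2
grasp_force: 30.0
```

Call:
servo_tool(plan=[[1, [0, 0, 0], 0], [1, [0, 0, 0], 0], [1, [0, 0, 0], 0]])

```text
t: 13.5
ee_pos: [485.5, 196.8, 47.2]
orientation: [2.341, 2.095, 0.0]
ft_force: [0.2, -0.9, 2.2]
width: 37.2
grasp_force: 30.0
```

Call:
servo_tool(plan=[[1, [0, 0, 8], 0], [1, [0, 0, 25], 0], [1, [0, 0, 50], 0], [1, [0, 0, 75], 0], [1, [0, 0, 90], 0], [1, [-20, 0, 95], 0], [1, [-45, 0, 95], 0], [1, [-65, -10, 95], 0], [1, [-72, -30, 95], 0], [1, [-72, -60, 95], 0]])

```text
t: 14.33
ee_pos: [411.3, 137.2, 142.4]
orientation: [-2.337, -2.098, 0.001]
ft_force: [1.1, -0.3, -1.4]
width: 37.3
grasp_force: 30.0
```

Call:
servo_tool(plan=[[1, [0, -35, 0], 0], [1, [0, -70, 0], 0], [1, [0, -105, 0], 0], [1, [0, -140, 0], 0], [1, [0, -175, 0], 0], [1, [0, -210, 0], 0], [1, [0, -245, 0], 0], [1, [0, -268, 0], 0], [1, [15, -276, 0], 0], [1, [40, -276, 0], 0]])

```text
t: 15.17
ee_pos: [451.6, -141.1, 142.3]
orientation: [-2.344, -2.089, 0.002]
ft_force: [-0.3, -0.5, -0.8]
width: 36.9
grasp_force: 30.0
```

Call:
servo_tool(plan=[[1, [25, 0, 0], 0], [1, [36, 0, 0], 0], [1, [36, 0, -20], 0], [1, [36, 0, -45], 0], [1, [36, 0, -65], 0], [1, [36, 0, -75], 0], [1, [36, 0, -80], 0], [1, [36, 0, -84], 0], [1, [36, 0, -86], 0], [1, [36, 0, -86], 0]])

```text
t: 16.0
ee_pos: [489.7, -139.3, 56.5]
orientation: [2.34, 2.095, 0.001]
ft_force: [0.6, 0.7, -0.9]
width: 37.2
grasp_force: 30.0
```

Call:
servo_tool(plan=[[1, [0, 0, -0.5], 0], [1, [0, 0, -1], 0], [1, [0, 0, -1], 0], [1, [0, 0, -1], 0]])

```text
t: 16.33
ee_pos: [489.7, -139.3, 55.5]
orientation: [2.341, 2.095, 0.001]
ft_force: [-0.6, -1.0, 0.3]
width: 37.0
grasp_force: 30.0
```

Call:
servo_tool(plan=[[0.5, [0, 0, 0], 0], [0, [0, 0, 0], 0], [0, [0, 0, 0], 0], [0, [0, 0, 0], 0], [0, [0, 0, 0], 0], [0, [0, 0, 0], 0], [0, [0, 0, 0], 0], [0, [0, 0, 15], 0], [0, [0, 0, 45], 0], [0, [0, 0, 85], 0]])

```text
t: 17.17
ee_pos: [487.4, -138.6, 138.8]
orientation: [-2.337, -2.092, 0.005]
ft_force: [1.2, -0.2, -0.2]
width: 87.9
grasp_force: 0.0
```

Call:
servo_tool(plan=[[0, [0, 0, 10], 0], [0, [-2, 30, 10], 0], [0, [-2, 65, 10], 0], [0, [-2, 105, 10], 0], [0, [-2, 145, 10], 0], [0, [-2, 175, 10], 0], [0, [-2, 188, 0], 0], [0, [-2, 188, -30], 0], [0, [-2, 188, -60], 0], [0, [-2, 188, -60], 0]])

```text
t: 18.0
ee_pos: [484.2, 49.1, 76.0]
orientation: [-2.336, -2.093, 0.01]
ft_force: [-0.8, -0.1, -0.4]
width: 88.2
grasp_force: 0.0
```

```bash
python3 -c "
from h import *
snap('w8');c=pickle.load(open('w8.pkl','rb'))
for z in (0,35,95): print(proj(c,(488,49,z)))"
```

```text
[484.2  49.1  76. ]
[328.33431739 219.2567088 ]
[328.70575579 236.73212118]
[329.73373868 285.27807946]
```

View pics/w8.png

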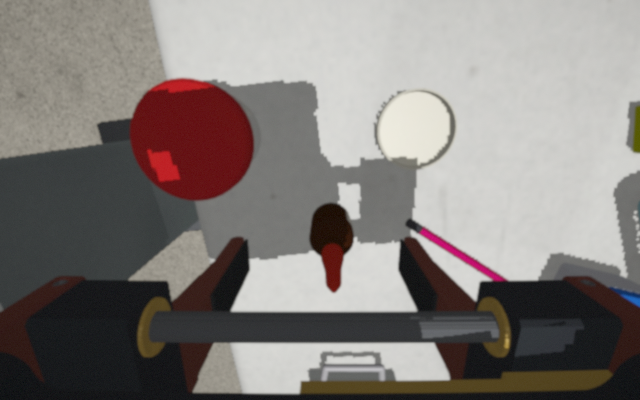

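S1 is centred at about (332,235), with its tip where I predicted.

Call:
servo_tool(plan=[[0, [0, 0, -15], 0], [0, [0, 0, -30], 0], [0, [0, 0, -40], 0], [0, [0, 0, -40], 0], [0, [0, 0, -40], 0]])

```text
t: 18.47
ee_pos: [487.7, 48.6, 40.7]
orientation: [2.341, 2.095, 0.0]
ft_force: [0.2, -0.7, 0.2]
width: 87.6
grasp_force: 0.0
```

Lower 4 mm to about 37, then close.

Call:
servo_tool(plan=[[0, [0, 0, -4], 0], [0, [0, 0, -4], 0], [0.5, [0, 0, -4], 0], [1, [0, 0, -4], 0], [1, [0, 0, -4], 0], [1, [0, 0, -4], 0], [1, [0, 0, -4], 0], [1, [0, 0, -4], 0], [1, [0, 0, -4], 0], [1, [0, 0, -4], 0]])

```text
t: 19.3
ee_pos: [487.4, 48.8, 36.1]
orientation: [-2.341, -2.095, 0.0]
ft_force: [0.8, 0.0, -0.6]
width: 37.9
grasp_force: 0.0
```

Call:
servo_tool(plan=[[1, [0, 0, 0], 0], [1, [0, 0, 0], 0], [1, [0, 0, 0], 0], [1, [0, 0, 0], 0], [1, [0, 0, 0], 0], [1, [0, 0, 0], 0], [1, [0, 0, 0], 0]])

```text
t: 19.88
ee_pos: [487.5, 48.8, 36.1]
orientation: [-2.341, -2.095, 0.0]
ft_force: [-0.4, -1.1, -0.1]
width: 28.9
grasp_force: 30.0
```

Call:
servo_tool(plan=[[1, [0, 0, 8], 0], [1, [0, 0, 25], 0], [1, [0, 0, 50], 0], [1, [0, 0, 75], 0], [1, [0, 0, 90], 0], [1, [-20, 0, 95], 0], [1, [-45, 0, 95], 0], [1, [-65, -10, 95], 0], [1, [-74, -30, 95], 0], [1, [-74, -60, 95], 0]])

```text
t: 20.72
ee_pos: [410.6, -10.5, 131.4]
orientation: [-2.337, -2.097, 0.002]
ft_force: [0.4, -0.8, -0.9]
width: 29.1
grasp_force: 30.0
```

Call:
servo_tool(plan=[[1, [0, -35, 0], 0], [1, [0, -70, 0], 0], [1, [0, -105, 0], 0], [1, [0, -140, 0], 0], [1, [0, -165, 0], 0], [1, [0, -185, 0], 0], [1, [0, -194, 0], 0], [1, [15, -194, 0], 0], [1, [40, -194, 0], 0], [1, [60, -194, 0], 0]])

```text
t: 21.55
ee_pos: [474.2, -205.0, 131.6]
orientation: [-2.342, -2.094, -0.0]
ft_force: [0.2, 0.3, -0.0]
width: 29.3
grasp_force: 30.0
```

Call:
servo_tool(plan=[[1, [9, 0, 0], 0], [1, [9, 0, 0], 0], [1, [9, 0, -20], 0], [1, [9, 0, -45], 0], [1, [9, 0, -65], 0], [1, [9, 0, -75], 0], [1, [9, 0, -80], 0], [1, [9, 0, -84], 0], [1, [9, 0, -86], 0], [1, [9, 0, -86], 0]])

```text
t: 22.38
ee_pos: [482.7, -205.3, 45.5]
orientation: [2.341, 2.095, 0.0]
ft_force: [0.3, -0.7, 0.1]
width: 28.7
grasp_force: 30.0
```

Call:
servo_tool(plan=[[1, [0, 0, -0.5], 0], [1, [0, 0, -1], 0], [1, [0, 0, -1], 0], [1, [0, 0, -1], 0]])

```text
t: 22.72
ee_pos: [482.7, -205.3, 44.5]
orientation: [2.34, 2.095, 0.0]
ft_force: [-0.1, 0.3, -0.9]
width: 29.1
grasp_force: 30.0
```

Call:
servo_tool(plan=[[0.5, [0, 0, 0], 0], [0, [0, 0, 0], 0], [0, [0, 0, 0], 0], [0, [0, 0, 0], 0], [0, [0, 0, 0], 0], [0, [0, 0, 0], 0], [0, [0, 0, 0], 0], [0, [0, 0, 15], 0], [0, [0, 0, 45], 0], [0, [0, 0, 85], 0]])

```text
t: 23.55
ee_pos: [480.5, -204.3, 127.8]
orientation: [-2.337, -2.091, 0.004]
ft_force: [0.7, 0.8, -0.0]
width: 87.8
grasp_force: 0.0
```

Call:
servo_tool(plan=[[0, [0, 0, 35], 0], [0, [-20, 0, 45], 0], [0, [-60, 10, 45], 0], [0, [-65, 45, 45], 0], [0, [-65, 85, 45], 0], [0, [-65, 125, 45], 0], [0, [-65, 165, 45], 0], [0, [-65, 205, 45], 0], [0, [-65, 245, 45], 0], [0, [-65, 285, 45], 0]])

```text
t: 24.38
ee_pos: [417.0, 81.6, 174.3]
orientation: [2.341, 2.095, 0.001]
ft_force: [0.5, -0.7, -0.3]
width: 88.1
grasp_force: 0.0
```

Call:
servo_tool(plan=[[0, [0, 40, 0], 0], [0, [0, 80, 0], 0], [0, [0, 120, 0], 0], [0, [0, 160, 0], 0], [0, [0, 200, 0], 0], [0, [0, 240, 0], 0], [0, [0, 275, 0], 0], [0, [0, 300, 0], 0], [0, [0, 313, -30], 0], [0, [0, 313, -60], 0]])

```text
t: 25.22
ee_pos: [418.7, 397.1, 115.1]
orientation: [-2.338, -2.098, -0.011]
ft_force: [0.5, 0.1, -0.6]
width: 87.9
grasp_force: 0.0
```

Call:
servo_tool(plan=[[0, [0, 0, -15], 0], [0, [0, 0, -20], 0], [0, [0, 0, -20], 0], [0, [0, 0, -20], 0]])

```text
t: 25.55
ee_pos: [417.8, 392.9, 94.6]
orientation: [2.341, 2.095, 0.001]
ft_force: [0.6, 0.3, 0.1]
width: 87.5
grasp_force: 0.0
```

```bash
python3 - <<'E'
from h import *
im=snap('w9');c=pickle.load(open('w9.pkl','rb'))
for z in (0,31,88): print(proj(c,(418,393.3,z)))
m=((im[...,2].astype(int)-im[...,1]>60)).astype(np.uint8)
k,l,st,ce=cv2.connectedComponentsWithStats(m)
for i in range(1,k):
    if st[i,4]>40:
        print(st[i],ce[i])
ys,xs=np.nonzero(m[:310,260:400]);
if len(ys):print('lowest red',ys.max(),260+xs[ys==ys.max()].mean(),'top red',ys.min(),260+xs[ys==ys.min()].mean())
E
```

```text
[417.8 392.9  94.6]
[322.91955256 211.9628263 ]
[322.82982192 224.92119528]
[322.58367182 260.50811545]
[602  81  14  18 139] [608.10791367  88.38848921]
[517 145  24  17 223] [527.94618834 152.29147982]
[316 229  16  35 371] [323.62533693 244.17250674]
lowest red 263 323.5 top red 229 323.5
```

The red top at (323.5,263) is where I predicted it. I descend to 36.

Call:
servo_tool(plan=[[0, [0, 0, -15], 0], [0, [0, 0, -35], 0], [0, [0, 0, -50], 0], [0, [0, 0, -58], 0], [0, [0, 0, -58], 0], [0.5, [0, 0, -58], 0], [1, [0, 0, -58], 0], [1, [0, 0, -58], 0], [1, [0, 0, -58], 0], [1, [0, 0, -58], 0]])

```text
t: 26.43
ee_pos: [417.8, 393.1, 36.8]
orientation: [-2.341, -2.095, -0.002]
ft_force: [-0.0, -0.4, 0.1]
width: 58.2
grasp_force: 0.0
```

Call:
servo_tool(plan=[[1, [0, 0, 0], 0], [1, [0, 0, 0], 0], [1, [0, 0, 0], 0], [1, [0, 0, 0], 0], [1, [0, 0, 0], 0], [1, [0, 0, 0], 0], [1, [0, 0, 0], 0], [1, [0, 0, 0], 0], [1, [0, 0, 0], 0], [1, [0, 0, 0], 0]])

```text
t: 27.27
ee_pos: [417.5, 392.8, 36.1]
orientation: [2.341, 2.095, 0.0]
ft_force: [-0.6, -0.2, 0.2]
width: 27.4
grasp_force: 30.0
```

Call:
servo_tool(plan=[[1, [0, 0, 8], 0], [1, [0, 0, 25], 0], [1, [0, 0, 50], 0], [1, [0, 0, 75], 0], [1, [0, 0, 90], 0], [1, [0, 0, 95], 0], [1, [0, -10, 95], 0], [1, [0, -30, 95], 0], [1, [0, -60, 95], 0], [1, [0, -91.5, 95], 0]])

```text
t: 28.1
ee_pos: [416.3, 299.7, 129.9]
orientation: [-2.339, -2.097, 0.003]
ft_force: [0.3, -0.6, -0.7]
width: 27.3
grasp_force: 30.0
```

Call:
servo_tool(plan=[[1, [0, -35, 0], 0], [1, [0, -70, 0], 0], [1, [0, -105, 0], 0], [1, [0, -140, 0], 0], [1, [0, -175, 0], 0], [1, [0, -210, 0], 0], [1, [0, -245, 0], 0], [1, [0, -280, 0], 0], [1, [0, -315, 0], 0], [1, [0, -350, 0], 0]])

```text
t: 28.93
ee_pos: [415.6, -50.5, 130.1]
orientation: [-2.34, -2.094, 0.002]
ft_force: [0.3, 1.7, -0.4]
width: 27.6
grasp_force: 30.0
```

Call:
servo_tool(plan=[[1, [0, -35, 0], 0], [1, [0, -70, 0], 0], [1, [0, -105, 0], 0], [1, [0, -140, 0], 0], [1, [0, -175, 0], 0], [1, [0, -210, 0], 0], [1, [0, -245, 0], 0], [1, [0, -270, 0], 0], [1, [0, -285, 0], 0], [1, [0, -290, 0], 0]])

```text
t: 29.77
ee_pos: [416.4, -340.3, 130.1]
orientation: [-2.342, -2.092, 0.0]
ft_force: [-0.1, 0.1, -0.4]
width: 27.2
grasp_force: 30.0
```

Call:
servo_tool(plan=[[1, [15, 0, 0], 0], [1, [35, 0, 0], 0], [1, [51, 0, 0], 0], [1, [51, 0, 0], 0], [1, [51, 0, -20], 0], [1, [51, 0, -45], 0], [1, [51, 0, -65], 0], [1, [51, 0, -75], 0], [1, [51, 0, -79], 0], [1, [51, 0, -79], 0]])

```text
t: 30.6
ee_pos: [467.5, -337.7, 51.3]
orientation: [-2.339, -2.094, 0.001]
ft_force: [-0.2, 0.5, -1.0]
width: 27.6
grasp_force: 30.0
```

Call:
servo_tool(plan=[[1, [1, 0, -3], 0], [1, [1, 0, -5], 0], [1, [1, 0, -6], 0], [1, [1, 0, -7], 0], [1, [1, 0, -8], 0], [1, [1, 0, -8], 0], [1, [1, 0, -8], 0]])

```text
t: 31.18
ee_pos: [469.5, -338.8, 44.3]
orientation: [2.341, 2.095, 0.0]
ft_force: [0.4, 0.7, -0.1]
width: 27.2
grasp_force: 30.0
```

Call:
servo_tool(plan=[[0.5, [0, 0, 0], 0], [0, [0, 0, 0], 0], [0, [0, 0, 0], 0], [0, [0, 0, 0], 0], [0, [0, 0, 0], 0], [0, [0, 0, 0], 0], [0, [0, 0, 0], 0], [0, [0, 0, 15], 0], [0, [0, 0, 45], 0], [0, [0, 0, 85], 0]])

```text
t: 32.02
ee_pos: [467.7, -337.4, 127.5]
orientation: [-2.336, -2.091, 0.002]
ft_force: [0.7, -0.1, 0.5]
width: 87.3
grasp_force: 0.0
```

Call:
servo_tool(plan=[[0, [0, 0, 35], 0], [0, [-20, 0, 60], 0], [0, [-50, 10, 90], 0], [0, [-50, 40, 100], 0], [0, [-50, 70, 100], 0], [0, [-50, 90, 100], 0], [0, [-50, 90, 100], 0], [0, [-50, 90, 100], 0], [0, [-50, 90, 100], 0]])

```text
t: 32.77
ee_pos: [419.9, -249.3, 229.3]
orientation: [2.34, 2.095, -0.0]
ft_force: [0.2, 0.9, 0.4]
width: 87.5
grasp_force: 0.0
```

```bash
python3 - <<'E'
from h import *
w=snap('w10');s=ctrl.get_image('side');cv2.imwrite('pics/s2f.png',s)
S=cv2.resize(s[130:250,260:380],(480,480),interpolation=cv2.INTER_CUBIC)
W=w[0:320,260:460];W=cv2.resize(W,(300,480))
cv2.imwrite('pics/fin.png',np.hstack([W,S]))
E
```

```text
[ 419.9 -249.3  229.3]
```

View pics/fin.png

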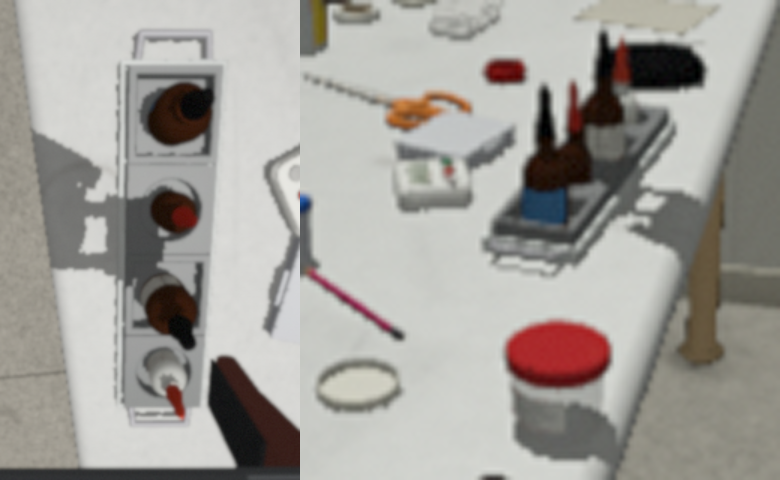

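All four bottles stand upright, each in its pocket, and the arm is clear of them. I hand in the job.

```bash
python3 -c "
from h import *
print(ctrl.close_job())"
```

```text
the job is handed in; nothing more can be done
None
```

I put the two large bottles in the square pockets and the two small ones in the round pockets, upright and released, and handed the job in at about 33 s; the hand-in returned no verdict. I steered clear of the ink pot and jar but did not re-measure them at the end.

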